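# Find the fullest rice tin by hefting and hold it over the washing bowl

### The job

One of the three identical closed rice tins is clearly fuller than the others: heft them one after another from your left to your right, lifting each a few centimetres clear of the counter to feel its weight, and set the lighter ones back upright about where they stood. Then hold the heaviest tin upright and still over the middle of the rice washing bowl, a few centimetres clear above its rim, so that I can open it there without losing a grain; finish while holding it, and leave the bowl and everything else on the counter undisturbed.

Things in the scene. Friction and masses are not known exactly. Their poses are not given: they have to be found in the camera images.
- tin_left: closed rigid upright square rice tin, white with a bare metal slip lid that stays on, 64 x 64 mm, 120 mm tall; origin at the centre of its underside, z up, x and y square to its sides. The tins look the same and weigh 0.17 to 0.55 kg; one, any of them, is at least 0.15 kg heavier than each other one. Contents do not shift. Stands at the robot's left (largest y).
- tin_middle: closed rigid upright square rice tin, white with a bare metal slip lid that stays on, 64 x 64 mm, 120 mm tall; origin at the centre of its underside, z up, x and y square to its sides. The tins look the same and weigh 0.17 to 0.55 kg; one, any of them, is at least 0.15 kg heavier than each other one. Contents do not shift. Stands between the other two.
- tin_right: closed rigid upright square rice tin, white with a bare metal slip lid that stays on, 64 x 64 mm, 120 mm tall; origin at the centre of its underside, z up, x and y square to its sides. The tins look the same and weigh 0.17 to 0.55 kg; one, any of them, is at least 0.15 kg heavier than each other one. Contents do not shift. Stands at the robot's right (smallest y).
- bowl: translucent plastic rice washing bowl with drain slots on one side, loose, 0.16 kg, rim 210 mm across, 95 mm high, foot 110 mm across, at the robot's right; origin at the centre of its underside, z up
- counter: the stainless steel worktop, fixed; its top is at height 0
- teacup: ceramic teacup without handle, 68 mm across, 55 mm high, between the left and the middle tin; origin under its centre
- measure: small clear rice measuring cup, 66 mm across, 68 mm high, with a flat tab; origin under its centre; near the robot
- shaker: small glass salt shaker, 38 mm across, 65 mm high, between the middle and the right tin; origin under its centre
- soy: amber glass soy sauce bottle with black cap, 62 mm across, 102 mm high, beyond the tins; origin under its centre
- strainer: small steel mesh strainer on a foot, 95 mm across, 46 mm high, its handle reaching 165 mm along its x; origin under the basket's centre; beyond the tins
- spatula: wooden rice spatula lying flat along its x (blade at +x), about 220 mm long, 56 mm wide, 8 mm thick, origin under its middle; near the robot
- saucer: white saucer, 110 mm across, 16 mm high; origin under its centre; beyond the right tin

How it is judged:
By the outcome, as a careful person would: the job done as asked, in the order asked, and still so for the second after the job is handed in, while the arm keeps its last pose, push and grip.
It also fails if it takes over 72 s, if anything falls off the work surface, if the arm or the gripper's body presses on something with over 40 N, if the wrist force passes 120 N, or if a joint passes its speed limit or range.

### The arm

A 6-joint arm with a two-finger parallel gripper is mounted at the origin on the work surface. World frame = base frame: x ahead of the robot, y to its left, z up, the work surface at z = 0. Lengths are in m, angles in rad, forces in N, time in s.
With the tool pointing down it reaches from about 0.3 to 0.75 m from the base axis. Payload 8.5 kg.
Tool frame: the origin (TCP) lies on the centre line of the jaws, within the pads' length; the fingertips stand 25 mm ahead of it and the grasp point (between the pads) lies 6 mm ahead of it (robot.tcp_to_tips is the distance from the TCP to the fingertips, in m); z points along the fingers, y is the line along which they close (so a half turn about z gives the same grasp; the last joint's range is limited). The gripper opens to 88 mm and grips with 3 to 60 N. Pads are 18 mm wide; open, the fingers measure 123 mm over their backs; the gripper's body (75 mm by 187 mm) begins 45 mm behind the grasp point.
Start: joints at [-1.536, 0.381, 1.297, -0, 1.464, -0.215], TCP at [0.136, -0.533, 0.264] pointing down, gripper open.
Joint ranges: [-3.11, 3.11], [-0.89, 2.33], [0.22, 2.48], [-1.42, 4.56], [0.17, 2.85], [-2.88, 2.88]. Speed limits (rad/s): [2.39, 2.39, 3.14, 3.14, 3.14, 3.14].

### API

Orientations are given as a 3x3 rotation matrix whose columns are the frame's x, y, z axes.
In Python, from bench import robot gives the robot as it stands.
- The arm moves only by the tool send_rows, never from a script. Its arguments are lists of equal length, an entry for each row: "linear": the shift along the tool's x, y, z in fractions of the full range, 1 being 500 mm, a list of three; "twist": the turn, a rotation vector about the tool's x, y, z in normalised numbers (1 is 90 degrees), a list of three; "jaw": the closure, from 0 (fully open) to 1 (shut). A call has exactly 5 rows; each row is the pose to reach, as a shift and turn from the pose commanded when the call began, along the tool's axes at that moment; what a row does not reach only later rows make up. A row lasts 1/10 s, in which the tool goes at most 50 mm and 8.59 degrees, less where a joint would pass 70% of its speed; a pose out of reach is approached as far as the arm can. A call with a gripper value outside its range is refused whole. The fingers move at their own pace and stop on an object; "newtons" is the grip in N (left out, the last holds). Time passes only in rows, so rows that repeat a pose let the fingers close, or fill a call up. It gives the time, the measured TCP pose, the force, the opening and the grip force at its end, in the units of the state.
- robot.get_obs(): the state, without advancing time (a new reading comes with each control period).
- robot.grab_frame(name): name is "scene" or "top" or "wrist"; returns (picture, depth): 420x560x3 uint8, red, green, blue; 420x560 float32, m along the optical axis (not along the pixel's ray), 0 where there is no reading.
- robot.camera_model(name): a dict with "fx", "fy", "cx", "cy" (pixels), "k1" (the pictures are not rectified: a ray, as slopes to the right and down, at radius r is drawn at 1 + k1 r^2 times it, then the intrinsics apply), "extrinsics" (4x4, takes a point from world to camera coordinates). Camera axes: x right, y up, looking along -z (the intrinsics and any distortion apply to the point x, -y, -z); pixel columns grow to the right and rows downward; lengths in m; the calibration is good to about 2 mm. A picture is of the moment at which its call begins: read the wrist's pose just before it. camera_model takes no time and is no camera call; for the wrist camera it gives the pose at the moment of the call.
- robot.sign_off(): hands the job in; it is judged then, once.
The state is a dict: "time": time; "joint_positions": joint angles; "qd": joint speeds; "tau": joint torques, N m; "tool_pos": TCP position; "orientation": TCP orientation; "ft_force": force on the tool from outside, world axes, zero at the start; "moment": the same for the moment, N m; "finger_gap": finger opening in m; "grip_force": force on a finger pad.
Only numpy, scipy, OpenCV 4.12 (cv2) and the standard library are available. Lean on these libraries where they do the work, as an engineer would, in place of code of your own. Each camera call takes 0.05 s, during which the arm holds its last target. There are 200 camera calls.

## Working session

There is one attempt and no reset: what is moved stays moved. The work goes in short steps, Python scripts to look and compute and a tool call to move; the robot and the scene stay as the last step left them, time stands still between calls to the robot, and variables do not carry over. Pictures are saved under pics/ and viewed, at most 10 in all, crops included, and the job is handed in when it is done.

Besides the shell and the picture viewer there is one more tool, called as name(argument=value, ...) on one line, values as JSON. send_rows: Moves the arm, as the interface text tells. Its arguments: {"type":"object","properties":{"linear":{"type":"array","items":{"type":"array","items":{"type":"number"}}},"twist":{"type":"array","items":{"type":"array","items":{"type":"number"}}},"jaw":{"type":"array","items":{"type":"number"}},"newtons":{"type":"number"}},"required":["linear","twist","jaw"]}

```bash
mkdir -p pics; ls
cat > h.py <<'E'
import numpy as np, cv2
from bench import robot
def pts(name):
    p,d=robot.grab_frame(name); m=robot.camera_model(name)
    K=np.array([[m['fx'],0,m['cx']],[0,m['fy'],m['cy']],[0,0,1.]])
    h,w=d.shape; u,v=np.meshgrid(np.arange(w),np.arange(h))
    uv=np.stack([u,v],-1).reshape(-1,1,2).astype(float)
    s=cv2.undistortPoints(uv,K,np.array([m['k1'],0,0,0.]),).reshape(h,w,2)
    c=np.stack([s[...,0]*d,-s[...,1]*d,-d],-1)
    E=np.array(m['extrinsics']); W=(c-E[:3,3])@E[:3,:3]
    W[d==0]=np.nan
    return p,d,W
def save(p,f): cv2.imwrite('pics/'+f,cv2.cvtColor(p,cv2.COLOR_RGB2BGR))
E
python3 - <<'E'
from h import *
for n in('top','scene'):
    p,d,W=pts(n); save(cv2.resize(p,(800,600)),n+'.png'); np.savez(n,p=p,W=W)
o=robot.get_obs(); print(o['time'],o['tool_pos'],o['orientation'],o['ft_force'],o['finger_gap'])
E
```

```text
pics
0.1 [ 0.13593371 -0.53271131  0.26320943] [[ 9.68966063e-01  2.47193763e-01 -1.09895950e-04]
 [ 2.47193694e-01 -9.68965214e-01  1.30070462e-03]
 [ 2.15040717e-04 -1.28750422e-03 -9.99999148e-01]] [-0.39034774  0.29180599  0.06202284] 0.08823769705807016
```

View pics/top.png

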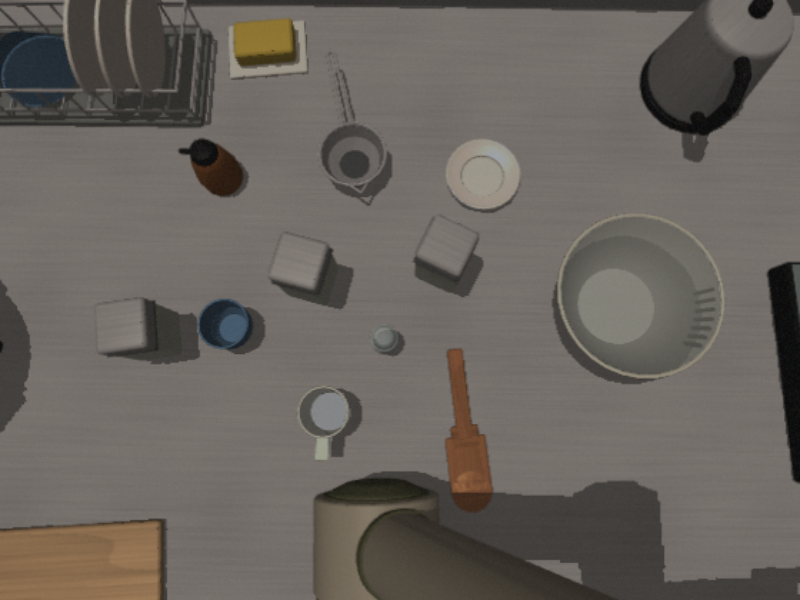

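View pics/scene.png

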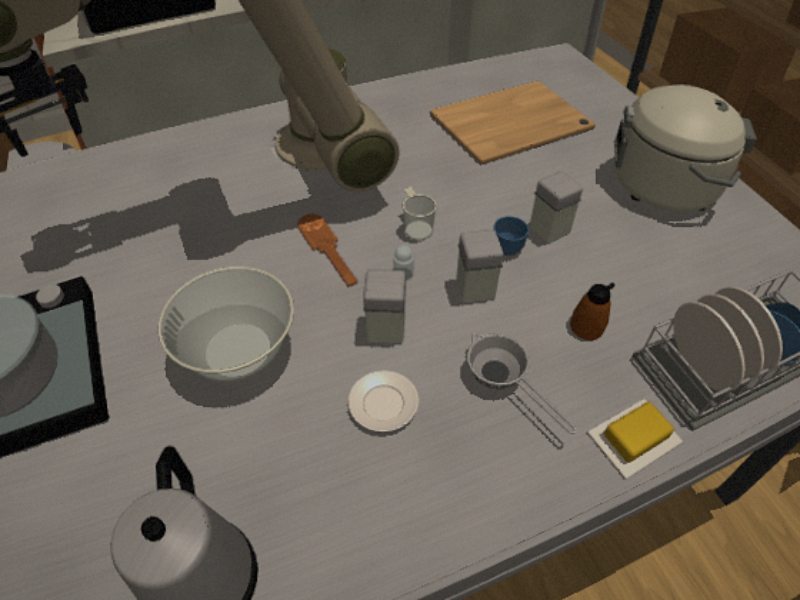

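The top view shows the tin lids at about (123,327), (301,262) and (447,247), and the bowl rim centred near (640,297). The teacup is at (225,324), the shaker at (385,339) and the measure at (325,410). Next I measure poses from depth.

Run:
```python
from h import *
f=np.load('top.npz'); W=f['W']; s=0.7
def box(u,v,r,zlo,zhi):
    w=W[int(v*s)-r:int(v*s)+r,int(u*s)-r:int(u*s)+r].reshape(-1,3)
    return w[(w[:,2]>zlo)&(w[:,2]<zhi)]
for n,u,v in(('L',123,327),('M',301,262),('R',447,247)):
    q=box(u,v,35,.112,.13); b=cv2.minAreaRect((q[:,:2]*1000).astype(np.float32)); print(n,b,np.median(q[:,2]),len(q))
q=box(640,297,75,.088,.105); print('bowl',cv2.minEnclosingCircle((q[:,:2]*1000).astype(np.float32)),cv2.fitEllipse((q[:,:2]*1000).astype(np.float32)),np.median(q[:,2]))
for n,u,v,r in(('cup',225,324,25),('shaker',385,339,14),('meas',325,412,28),('saucer',483,175,30),('strain',355,158,28),('soy',215,165,25)):
    q=box(u,v,r,.012,.12); print(n,q.min(0),q.max(0))
```

```text
L ((478.14190673828125, 327.4174499511719), (64.61499786376953, 63.477508544921875), 8.920522689819336) 0.12042486383505507 1326
M ((562.185302734375, 113.71035766601562), (64.87582397460938, 63.96117401123047), 75.91656494140625) 0.12052514869435461 1261
R ((585.1442260742188, -69.80256652832031), (63.796470642089844, 64.46187591552734), 64.36698150634766) 0.1204774934758215 1228
bowl ((530.6093139648438, -318.8982849121094), 108.0796890258789) ((529.8079833984375, -317.65216064453125), (206.3072052001953, 207.30467224121094), 51.45458221435547) 0.09556979982976666
cup [0.4582518  0.18857695 0.01201694] [0.52373779 0.25608139 0.05929501]
shaker [ 0.45629899 -0.00942838  0.01218035] [0.49312946 0.02685691 0.06756744]
meas [0.32947083 0.0500286  0.01210171] [0.40982044 0.11397947 0.07295165]
saucer [ 0.62170672 -0.1835086   0.01200036] [ 0.77815453 -0.06232903  0.11872721]
strain [0.67972835 0.00907409 0.01200827] [0.79454827 0.10701453 0.04816706]
soy [0.68662384 0.22396147 0.01242136] [0.74320006 0.28331824 0.10436579]
```

```bash
cat >> h.py <<'E'
from scipy.spatial.transform import Rotation as Ro
def go(x,y,z,yaw):
    "shift (mm) and twist (deg) in tool axes from the present pose"
    o=robot.get_obs(); R=np.array(o['orientation']); t=np.radians(yaw); c,s=np.cos(t),np.sin(t)
    G=np.array([[c,s,0],[s,-c,0],[0,0,-1]])
    print(x,y,z,yaw,'lin',np.round(R.T@(np.array([x,y,z])-o['tool_pos'])*1000,1),'tw',np.round(np.degrees(Ro.from_matrix(R.T@G).as_rotvec()),2),
     '| t',round(o['time'],2),'F',np.round(o['ft_force'],2),'q',np.round(o['joint_positions'],2),'gap',round(o['finger_gap'],4),'grip',round(o['grip_force'],1))
E
python3 - <<'E'
from h import *
for n in('top','scene'):
    W=np.load(n+'.npz')['W'].reshape(-1,3)
    q=W[(W[:,1]>.37)&(W[:,2]>.06)&(W[:,0]>.3)&(W[:,0]<.7)]; print(n,np.nanmin(q,0),np.nanmax(q,0),np.nanpercentile(q[:,1],1))
    q=W[(W[:,1]<-.45)&(W[:,2]>.03)&(W[:,0]>.35)&(W[:,0]<.9)]; print(np.nanmin(q,0),np.nanmax(q,0)) if len(q) else 0
go(.45,-.1,.27,98.9)
E
```

```text
Traceback (most recent call last):
ValueError: zero-size array to reduction operation fmin which has no identity
```

Run:
```python
from h import *
W=np.load('scene.npz')['W'].reshape(-1,3)
q=W[(W[:,1]>.37)&(W[:,2]>.06)&(W[:,0]>.3)&(W[:,0]<.75)]; print(len(q)); print(np.nanmin(q,0),np.nanmax(q,0)) if len(q) else 0
q=W[(W[:,1]<-.45)&(W[:,2]>.03)&(W[:,0]>.35)&(W[:,0]<.9)]; print(len(q)); print(np.nanmin(q,0),np.nanmax(q,0)) if len(q) else 0
go(.45,-.1,.27,98.9)
```

```text
5845
[0.33687114 0.53057429 0.06000421] [0.59830085 0.79293516 0.21633175]
7348
[ 0.35004159 -0.70632815  0.03000847] [ 0.89996436 -0.45000054  0.19786308]
0.45 -0.1 0.27 98.9 lin [ 411.3 -341.7   -6.3] tw [-5.000e-02 -6.000e-02 -8.459e+01] | t 0.1 F [-0.39  0.29  0.06] q [-1.54  0.38  1.3  -0.    1.46 -0.22] gap 0.0882 grip 0.0
```

The manual's scale: shifts go in shares of 500 mm and turns go in shares of 90 degrees. Converting my numbers, 158 mm / 500 = 0.316, -131 mm / 500 = -0.262, -36 degrees / 90 = -0.4.

send_rows(linear=[[0.04, -0.032, -0.002], [0.1, -0.082, -0.004], [0.172, -0.142, -0.006], [0.244, -0.202, -0.008], [0.316, -0.262, -0.012]], twist=[[0, 0, -0.0444], [0, 0, -0.1333], [0, 0, -0.2222], [0, 0, -0.3111], [0, 0, -0.4]], jaw=[0, 0, 0, 0, 0], newtons=30)

```text
time: 0.6
tool_pos: [0.2573, -0.3651, 0.2694]
orientation: [[0.635, 0.773, -0.0], [0.773, -0.635, 0.001], [0.001, -0.001, -1.0]]
ft_force: [-0.2, 0.2, 0.3]
finger_gap: 0.088
grip_force: 0.0
```

```bash
python3 -c "
from h import *
go(.45,-.1,.27,98.9);go(.478,.3274,.27,98.9)"
```

```text
0.45 -0.1 0.27 98.9 lin [327.2 -19.3  -0.4] tw [-3.000e-02 -5.000e-02 -4.829e+01] | t 0.6 F [-0.15  0.17  0.31] q [-1.22  0.19  1.55  0.    1.4  -0.54] gap 0.088 grip 0.0
0.478 0.3274 0.27 98.9 lin [ 675.3 -268.9    0. ] tw [-3.000e-02 -5.000e-02 -4.829e+01] | t 0.6 F [-0.15  0.17  0.31] q [-1.22  0.19  1.55  0.    1.4  -0.54] gap 0.088 grip 0.0
```

Converted, 228 mm / 500 = 0.456, 184 mm / 500 = 0.368, -40 degrees / 90 = -0.4444.

send_rows(linear=[[0.092, -0.024, 0], [0.184, -0.056, 0], [0.276, -0.09, 0], [0.368, -0.126, 0], [0.456, -0.164, 0]], twist=[[0, 0, -0.0889], [0, 0, -0.1778], [0, 0, -0.2667], [0, 0, -0.3556], [0, 0, -0.4444]], jaw=[0, 0, 0, 0, 0])

```text
time: 1.1
tool_pos: [0.3393, -0.1371, 0.2697]
orientation: [[-0.011, 1.0, 0.0], [1.0, 0.011, 0.0], [0.0, 0.0, -1.0]]
ft_force: [0.7, -0.8, 0.1]
finger_gap: 0.0883
grip_force: 0.0
```

```bash
python3 -c "
from h import *
go(.478,.3274,.27,98.9)"
```

```text
0.478 0.3274 0.27 98.9 lin [ 4.630e+02  1.438e+02 -3.000e-01] tw [ 0.   -0.01 -8.28] | t 1.1 F [ 0.72 -0.77  0.09] q [-0.71  0.04  1.73  0.    1.37 -0.72] gap 0.0883 grip 0.0
```

Converted, 230 mm / 500 = 0.46, 184 mm / 500 = 0.368, -8.3 degrees / 90 = -0.0922.

send_rows(linear=[[0.092, 0.028, 0], [0.184, 0.056, 0], [0.276, 0.086, 0], [0.368, 0.114, 0], [0.46, 0.142, 0]], twist=[[0, 0, -0.0222], [0, 0, -0.0444], [0, 0, -0.0667], [0, 0, -0.0889], [0, 0, -0.0922]], jaw=[0, 0, 0, 0, 0])

```text
time: 1.6
tool_pos: [0.4089, 0.0935, 0.2697]
orientation: [[-0.151, 0.989, 0.0], [0.989, 0.151, -0.0], [-0.0, 0.0, -1.0]]
ft_force: [0.6, -0.9, 0.2]
finger_gap: 0.0884
grip_force: 0.0
```

```bash
python3 -c "
from h import *
go(.478,.3274,.27,98.9)"
```

```text
0.478 0.3274 0.27 98.9 lin [220.8 103.6  -0.3] tw [ 0.    0.01 -0.22] | t 1.6 F [ 0.55 -0.85  0.2 ] q [-0.06  0.14  1.61 -0.    1.38 -0.21] gap 0.0884 grip 0.0
```

Converted, 221 mm / 500 = 0.442, 180 mm / 500 = 0.36, -0.2 degrees / 90 = -0.0022.

send_rows(linear=[[0.09, 0.042, 0], [0.18, 0.084, 0], [0.27, 0.126, 0], [0.36, 0.168, 0], [0.442, 0.207, 0]], twist=[[0, 0, -0.0022], [0, 0, -0.0022], [0, 0, -0.0022], [0, 0, -0.0022], [0, 0, -0.0022]], jaw=[0, 0, 0, 0, 0])

```text
time: 2.1
tool_pos: [0.4781, 0.3277, 0.2693]
orientation: [[-0.154, 0.988, -0.001], [0.988, 0.154, -0.0], [-0.0, -0.001, -1.0]]
ft_force: [1.2, -0.6, -0.0]
finger_gap: 0.0883
grip_force: 0.0
```

Converted, 100 mm / 500 = 0.2, 80 mm / 500 = 0.16.

send_rows(linear=[[0, 0, 0], [0, 0, 0.04], [0, 0, 0.1], [0, 0, 0.16], [0, 0, 0.2]], twist=[[0, 0, 0], [0, 0, 0], [0, 0, 0], [0, 0, 0], [0, 0, 0]], jaw=[0, 0, 0, 0, 0])

```text
time: 2.6
tool_pos: [0.4774, 0.3243, 0.1677]
orientation: [[-0.153, 0.988, -0.003], [0.988, 0.153, -0.001], [-0.001, -0.003, -1.0]]
ft_force: [-0.6, -0.2, -0.7]
finger_gap: 0.0879
grip_force: 0.0
```

Run:
```python
from h import *
go(.478,.3274,.091,98.9)
p,d,W=pts('wrist'); save(p,'w1.png'); np.savez('w1',p=p,W=W)
w=W.reshape(-1,3); q=w[(w[:,2]>.112)&(w[:,2]<.13)&(abs(w[:,0]-.478)<.08)&(abs(w[:,1]-.327)<.08)]; print(len(q)); 
if len(q): print(cv2.minAreaRect((q[:,:2]*1000).astype(np.float32)))
```

```text
0.478 0.3274 0.091 98.9 lin [ 3.1  1.3 76.7] tw [-0.16  0.05 -0.11] | t 2.6 F [-0.6  -0.16 -0.66] q [ 0.39  0.51  1.37 -0.    1.26  0.24] gap 0.0879 grip 0.0
14163
((478.0605773925781, 329.6545104980469), (63.90336227416992, 63.36165237426758), 9.060063362121582)
```

View pics/w1.png

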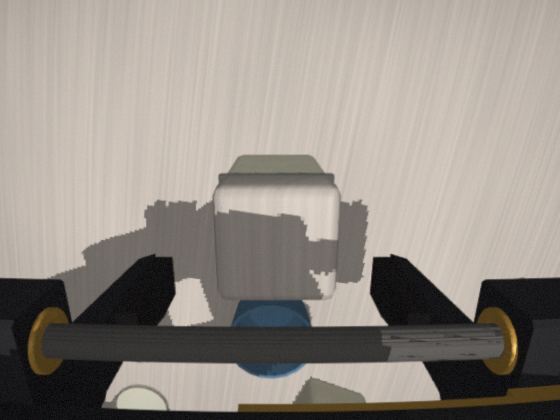

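The lid spans columns 215-340 and sits centred between the fingers at about columns 175 and 371. The lid is slightly wider than the body. Descending.

Converted, 76.5 mm / 500 = 0.153, 70 mm / 500 = 0.14.

send_rows(linear=[[0.008, 0.002, 0.03], [0.008, 0.002, 0.07], [0.008, 0.002, 0.11], [0.008, 0.002, 0.14], [0.008, 0.002, 0.153]], twist=[[0, 0, 0], [0, 0, 0], [0, 0, 0], [0, 0, 0], [0, 0, 0]], jaw=[0, 0, 0, 0, 0])

```text
time: 3.15
tool_pos: [0.4782, 0.3287, 0.0925]
orientation: [[-0.153, 0.988, -0.002], [0.988, 0.153, -0.001], [-0.001, -0.002, -1.0]]
ft_force: [0.3, -0.5, -0.8]
finger_gap: 0.0885
grip_force: 0.0
```

```bash
python3 -c "
from h import *
go(.478,.328,.091,98.9)"
```

```text
0.478 0.328 0.091 98.9 lin [-0.7 -0.3  1.5] tw [-0.1   0.03 -0.11] | t 3.15 F [ 0.26 -0.46 -0.79] q [ 0.4   0.61  1.45 -0.    1.09  0.25] gap 0.0885 grip 0.0
```

Converted, 1 mm / 500 = 0.002.

send_rows(linear=[[0, 0, 0.002], [0, 0, 0.002], [0, 0, 0.002], [0, 0, 0.002], [0, 0, 0.002]], twist=[[0, 0, 0], [0, 0, 0], [0, 0, 0], [0, 0, 0], [0, 0, 0]], jaw=[0.2, 0.4, 1, 1, 1], newtons=30)

```text
time: 3.65
tool_pos: [0.4788, 0.3295, 0.0931]
orientation: [[-0.153, 0.988, 0.001], [0.988, 0.153, 0.0], [0.0, 0.001, -1.0]]
ft_force: [-1.6, -1.0, 4.5]
finger_gap: 0.064
grip_force: 30.0
```

send_rows(linear=[[0, 0, 0], [0, 0, 0], [0, 0, 0], [0, 0, 0], [0, 0, 0]], twist=[[0, 0, 0], [0, 0, 0], [0, 0, 0], [0, 0, 0], [0, 0, 0]], jaw=[1, 1, 1, 1, 1])

```text
time: 4.15
tool_pos: [0.4788, 0.3295, 0.0931]
orientation: [[-0.153, 0.988, 0.001], [0.988, 0.153, 0.0], [0.0, 0.001, -1.0]]
ft_force: [-2.7, -1.5, 5.8]
finger_gap: 0.0639
grip_force: 30.0
```

```bash
python3 -c "
from h import *
go(.478,.328,.091,98.9)"
```

```text
0.478 0.328 0.091 98.9 lin [-1.3 -1.   2.1] tw [ 0.08 -0.01 -0.08] | t 4.15 F [-2.68 -1.49  5.77] q [ 0.4   0.61  1.45 -0.    1.09  0.25] gap 0.0639 grip 30.0
```

Converted, -46 mm / 500 = -0.092, -40 mm / 500 = -0.08.

send_rows(linear=[[0, 0, -0.012], [0, 0, -0.032], [0, 0, -0.056], [0, 0, -0.08], [0, 0, -0.092]], twist=[[0, 0, 0], [0, 0, 0], [0, 0, 0], [0, 0, 0], [0, 0, 0]], jaw=[1, 1, 1, 1, 1])

```text
time: 4.65
tool_pos: [0.4789, 0.3296, 0.14]
orientation: [[-0.153, 0.988, 0.002], [0.988, 0.153, 0.001], [0.001, 0.002, -1.0]]
ft_force: [-0.4, 0.3, -2.1]
finger_gap: 0.064
grip_force: 30.0
```

send_rows(linear=[[0, 0, 0], [0, 0, 0], [0, 0, 0], [0, 0, 0], [0, 0, 0]], twist=[[0, 0, 0], [0, 0, 0], [0, 0, 0], [0, 0, 0], [0, 0, 0]], jaw=[1, 1, 1, 1, 1])

```text
time: 5.15
tool_pos: [0.4784, 0.3294, 0.1379]
orientation: [[-0.153, 0.988, -0.001], [0.988, 0.153, -0.0], [-0.0, -0.001, -1.0]]
ft_force: [0.9, -0.9, -3.3]
finger_gap: 0.0638
grip_force: 30.0
```

send_rows(linear=[[0, 0, 0], [0, 0, 0], [0, 0, 0], [0, 0, 0], [0, 0, 0]], twist=[[0, 0, 0], [0, 0, 0], [0, 0, 0], [0, 0, 0], [0, 0, 0]], jaw=[1, 1, 1, 1, 1])

```text
time: 5.65
tool_pos: [0.4785, 0.3294, 0.1382]
orientation: [[-0.153, 0.988, -0.0], [0.988, 0.153, -0.0], [-0.0, -0.0, -1.0]]
ft_force: [-0.6, 0.7, -2.1]
finger_gap: 0.064
grip_force: 30.0
```

```bash
python3 -c "
from h import *
go(.478,.328,.091,98.9)
p,d,W=pts('top');go(.478,.328,.091,98.9)"
```

```text
0.478 0.328 0.091 98.9 lin [-1.3 -0.7 47.2] tw [-0.    0.   -0.09] | t 5.65 F [-0.6   0.7  -2.13] q [ 0.4   0.55  1.4  -0.    1.19  0.25] gap 0.064 grip 30.0
0.478 0.328 0.091 98.9 lin [-1.3 -0.7 47.3] tw [ 0.   -0.   -0.09] | t 5.7 F [ 0.3  -0.09 -2.37] q [0.4  0.55 1.4  0.   1.19 0.25] gap 0.0639 grip 30.0
```

```bash
cat >> h.py <<'E'
def heft(n=10):
    a=[]
    for i in range(n):
        robot.grab_frame('wrist'); o=robot.get_obs(); a.append(np.r_[o['ft_force'],o['tau'][1:3]])
    print('mean',np.round(np.mean(a,0),2),'std',np.round(np.std(a,0),2),'t',o['time'],o['tool_pos'])
E
python3 -c "
from h import *
heft()"
```

```text
mean [ -0.06  -0.2   -2.48 -50.5  -19.89] std [0.66 0.66 0.31 0.   0.  ] t 6.2 [0.47851328 0.32938914 0.1382535 ]
```

send_rows(linear=[[0, 0, 0.016], [0, 0, 0.04], [0, 0, 0.064], [0, 0, 0.08], [0, 0, 0.086]], twist=[[0, 0, 0], [0, 0, 0], [0, 0, 0], [0, 0, 0], [0, 0, 0]], jaw=[1, 1, 1, 1, 1])

```text
time: 6.7
tool_pos: [0.4781, 0.3292, 0.0937]
orientation: [[-0.153, 0.988, -0.002], [0.988, 0.153, -0.001], [-0.001, -0.002, -1.0]]
ft_force: [0.6, -0.1, -1.6]
finger_gap: 0.0636
grip_force: 30.0
```

Converted, 2 mm / 500 = 0.004, 1.5 mm / 500 = 0.003.

send_rows(linear=[[0, 0, 0.001], [0, 0, 0.002], [0, 0, 0.003], [0, 0, 0.004], [0, 0, 0.004]], twist=[[0, 0, 0], [0, 0, 0], [0, 0, 0], [0, 0, 0], [0, 0, 0]], jaw=[1, 1, 1, 1, 1])

```text
time: 7.2
tool_pos: [0.4786, 0.3294, 0.0934]
orientation: [[-0.153, 0.988, 0.0], [0.988, 0.153, 0.0], [0.0, 0.0, -1.0]]
ft_force: [0.1, 0.1, -2.3]
finger_gap: 0.0636
grip_force: 30.0
```

Converted, 1.2 mm / 500 = 0.0024, 0.8 mm / 500 = 0.0016.

send_rows(linear=[[0, 0, 0.0008], [0, 0, 0.0016], [0, 0, 0.0024], [0, 0, 0.0024], [0, 0, 0.0024]], twist=[[0, 0, 0], [0, 0, 0], [0, 0, 0], [0, 0, 0], [0, 0, 0]], jaw=[1, 1, 1, 1, 1])

```text
time: 7.7
tool_pos: [0.4786, 0.3294, 0.0931]
orientation: [[-0.153, 0.988, 0.001], [0.988, 0.153, 0.0], [0.0, 0.001, -1.0]]
ft_force: [-3.3, -0.1, 7.3]
finger_gap: 0.0637
grip_force: 30.0
```

Converted, -0.6 mm / 500 = -0.0012.

send_rows(linear=[[0, 0, -0.0012], [0, 0, -0.0012], [0, 0, -0.0012], [0, 0, -0.0012], [0, 0, -0.0012]], twist=[[0, 0, 0], [0, 0, 0], [0, 0, 0], [0, 0, 0], [0, 0, 0]], jaw=[0.25, 0.2, 0.1, 0, 0])

```text
time: 8.2
tool_pos: [0.4785, 0.3294, 0.0925]
orientation: [[-0.153, 0.988, -0.0], [0.988, 0.153, -0.0], [0.0, -0.0, -1.0]]
ft_force: [0.4, -0.0, 0.3]
finger_gap: 0.088
grip_force: 0.0
```

Converted, -90 mm / 500 = -0.18, -60 mm / 500 = -0.12.

send_rows(linear=[[0, 0, 0], [0, 0, -0.02], [0, 0, -0.06], [0, 0, -0.12], [0, 0, -0.18]], twist=[[0, 0, 0], [0, 0, 0], [0, 0, 0], [0, 0, 0], [0, 0, 0]], jaw=[0, 0, 0, 0, 0])

```text
time: 8.7
tool_pos: [0.4784, 0.3293, 0.1843]
orientation: [[-0.153, 0.988, -0.0], [0.988, 0.153, -0.0], [-0.0, -0.0, -1.0]]
ft_force: [0.9, -0.1, 0.3]
finger_gap: 0.0881
grip_force: 0.0
```

```bash
python3 -c "
from h import *
go(.562,.1135,.19,75.9)
heft(4)"
```

```text
0.562 0.1135 0.19 75.9 lin [-226.1   49.6   -5.7] tw [-1.000e-02  0.000e+00  2.291e+01] | t 8.7 F [ 0.95 -0.13  0.28] q [0.4  0.5  1.34 0.   1.3  0.25] gap 0.0881 grip 0.0
mean [  0.1    0.19   0.94 -45.37 -19.36] std [0.65 0.45 1.7  7.43 3.93] t 8.9 [0.4784717  0.32941057 0.18323835]
```

Converted, -226 mm / 500 = -0.452, -184 mm / 500 = -0.368, 23 degrees / 90 = 0.2556.

send_rows(linear=[[-0.08, 0.016, -0.01], [-0.176, 0.036, -0.012], [-0.272, 0.058, -0.012], [-0.368, 0.08, -0.012], [-0.452, 0.099, -0.012]], twist=[[0, 0, 0.0444], [0, 0, 0.1], [0, 0, 0.1556], [0, 0, 0.2111], [0, 0, 0.2556]], jaw=[0, 0, 0, 0, 0])

```text
time: 9.4
tool_pos: [0.5622, 0.1114, 0.1874]
orientation: [[0.249, 0.969, -0.002], [0.969, -0.249, -0.0], [-0.001, -0.002, -1.0]]
ft_force: [0.2, 0.0, 0.6]
finger_gap: 0.0884
grip_force: 0.0
```

send_rows(linear=[[0, 0, 0], [0, 0, 0], [0, 0, 0], [0, 0, 0], [0, 0, 0]], twist=[[0, 0, 0], [0, 0, 0], [0, 0, 0], [0, 0, 0], [0, 0, 0]], jaw=[0, 0, 0, 0, 0])

```text
time: 9.9
tool_pos: [0.5617, 0.1148, 0.1886]
orientation: [[0.243, 0.97, -0.0], [0.97, -0.243, 0.0], [0.0, -0.0, -1.0]]
ft_force: [0.3, -0.5, -0.9]
finger_gap: 0.0885
grip_force: 0.0
```

```bash
cat >> h.py <<'E'
def tin(x,y,cam='wrist'):
    p,d,W=pts(cam); w=W.reshape(-1,3)
    q=w[(w[:,2]>.112)&(w[:,2]<.13)&(abs(w[:,0]-x)<.06)&(abs(w[:,1]-y)<.06)]
    print('lid',len(q),cv2.minAreaRect((q[:,:2]*1000).astype(np.float32)) if len(q)>5 else '')
    return p
E
python3 -c "
from h import *
go(.562,.1135,.0915,75.9)
heft(4)
tin(.562,.1135);tin(.478,.328,'top')"
```

```text
0.562 0.1135 0.0915 75.9 lin [-1.2  0.7 97.1] tw [-0.01 -0.    0.03] | t 9.9 F [ 0.34 -0.5  -0.94] q [-0.    0.48  1.35  0.    1.3   0.24] gap 0.0885 grip 0.0
mean [ 3.000e-02  2.000e-01  3.200e-01 -4.740e+01 -2.071e+01] std [0.39 0.31 0.48 0.03 0.01] t 10.1 [0.56195638 0.11404799 0.18869952]
lid 11691 ((563.51708984375, 116.18746185302734), (63.38308334350586, 64.39645385742188), 75.36194610595703)
lid 0
```

```bash
python3 -c "
from h import *
p,d,W=pts('top'); save(cv2.resize(p,(800,600)),'top2.png')
w=W[int(327*.7)-20:int(327*.7)+20,int(123*.7)-20:int(123*.7)+20].reshape(-1,3); print(np.nanpercentile(w,[5,50,95],axis=0), np.isnan(w).mean())"
```

```text
[[0.41051183 0.10671143 0.49511454]
 [0.42477127 0.12202693 0.52122411]
 [0.44177291 0.14685454 0.53395231]] 0.0025
```

View pics/top2.png

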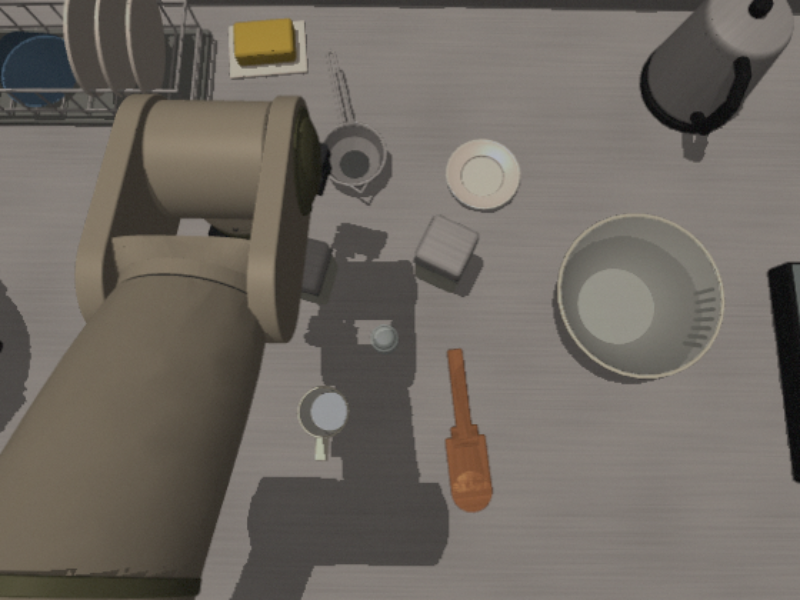

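The arm at (200,250) hides the left tin in this view; everything else is where it was. Continuing with the middle tin.

Converted, 96 mm / 500 = 0.192, 88 mm / 500 = 0.176.

send_rows(linear=[[0.002, 0, 0.04], [0.002, 0, 0.09], [0.002, 0, 0.14], [0.002, 0, 0.176], [0.002, 0, 0.192]], twist=[[0, 0, 0], [0, 0, 0], [0, 0, 0], [0, 0, 0], [0, 0, 0]], jaw=[0, 0, 0, 0, 0])

```text
time: 10.75
tool_pos: [0.5617, 0.1146, 0.0911]
orientation: [[0.245, 0.969, -0.002], [0.969, -0.245, 0.0], [-0.001, -0.002, -1.0]]
ft_force: [-0.4, 0.2, 0.6]
finger_gap: 0.0884
grip_force: 0.0
```

send_rows(linear=[[0, 0, 0], [0, 0, 0], [0, 0, 0], [0, 0, 0], [0, 0, 0]], twist=[[0, 0, 0], [0, 0, 0], [0, 0, 0], [0, 0, 0], [0, 0, 0]], jaw=[0, 0.2, 0.4, 1, 1])

```text
time: 11.25
tool_pos: [0.5626, 0.1146, 0.0934]
orientation: [[0.245, 0.969, 0.001], [0.969, -0.245, 0.0], [0.0, 0.001, -1.0]]
ft_force: [1.3, -0.2, 2.7]
finger_gap: 0.0639
grip_force: 30.0
```

send_rows(linear=[[0, 0, 0], [0, 0, 0], [0, 0, 0], [0, 0, 0], [0, 0, 0]], twist=[[0, 0, 0], [0, 0, 0], [0, 0, 0], [0, 0, 0], [0, 0, 0]], jaw=[1, 1, 1, 1, 1])

```text
time: 11.75
tool_pos: [0.5627, 0.1146, 0.0934]
orientation: [[0.245, 0.97, 0.001], [0.97, -0.245, -0.0], [0.0, 0.001, -1.0]]
ft_force: [-0.7, -0.2, 6.2]
finger_gap: 0.0637
grip_force: 30.0
```

Converted, -46 mm / 500 = -0.092, -40 mm / 500 = -0.08.

send_rows(linear=[[0, 0, -0.012], [0, 0, -0.032], [0, 0, -0.056], [0, 0, -0.08], [0, 0, -0.092]], twist=[[0, 0, 0], [0, 0, 0], [0, 0, 0], [0, 0, 0], [0, 0, 0]], jaw=[1, 1, 1, 1, 1])

```text
time: 12.25
tool_pos: [0.5627, 0.1146, 0.1403]
orientation: [[0.245, 0.97, 0.002], [0.97, -0.245, 0.0], [0.001, 0.002, -1.0]]
ft_force: [0.3, -0.7, -4.1]
finger_gap: 0.0639
grip_force: 30.0
```

send_rows(linear=[[0, 0, 0], [0, 0, 0], [0, 0, 0], [0, 0, 0], [0, 0, 0]], twist=[[0, 0, 0], [0, 0, 0], [0, 0, 0], [0, 0, 0], [0, 0, 0]], jaw=[1, 1, 1, 1, 1])

```text
time: 12.75
tool_pos: [0.5622, 0.1146, 0.1383]
orientation: [[0.245, 0.969, -0.001], [0.969, -0.245, 0.0], [-0.0, -0.001, -1.0]]
ft_force: [0.4, 0.4, -4.4]
finger_gap: 0.0638
grip_force: 30.0
```

```bash
python3 -c "
from h import *
heft()"
```

```text
mean [ -0.2   -0.29  -4.61 -51.08 -20.4 ] std [0.57 0.57 0.6  0.01 0.01] t 13.25 [0.56230986 0.11461738 0.13865866]
```

Converted, 43 mm / 500 = 0.086, 40 mm / 500 = 0.08.

send_rows(linear=[[0, 0, 0.016], [0, 0, 0.04], [0, 0, 0.064], [0, 0, 0.08], [0, 0, 0.086]], twist=[[0, 0, 0], [0, 0, 0], [0, 0, 0], [0, 0, 0], [0, 0, 0]], jaw=[1, 1, 1, 1, 1])

```text
time: 13.75
tool_pos: [0.5618, 0.1146, 0.0942]
orientation: [[0.245, 0.969, -0.002], [0.969, -0.245, 0.0], [-0.001, -0.002, -1.0]]
ft_force: [-0.9, -0.1, -4.8]
finger_gap: 0.0635
grip_force: 30.0
```

Converted, 3 mm / 500 = 0.006, 2.4 mm / 500 = 0.0048.

send_rows(linear=[[0, 0, 0.0012], [0, 0, 0.0024], [0, 0, 0.0036], [0, 0, 0.0048], [0, 0, 0.006]], twist=[[0, 0, 0], [0, 0, 0], [0, 0, 0], [0, 0, 0], [0, 0, 0]], jaw=[1, 1, 1, 1, 1])

```text
time: 14.25
tool_pos: [0.5624, 0.1146, 0.0934]
orientation: [[0.245, 0.97, 0.001], [0.97, -0.245, -0.0], [0.0, 0.001, -1.0]]
ft_force: [-3.8, -0.6, 5.9]
finger_gap: 0.0642
grip_force: 30.0
```

Converted, -0.5 mm / 500 = -0.001.

send_rows(linear=[[0, 0, -0.001], [0, 0, -0.001], [0, 0, -0.001], [0, 0, -0.001], [0, 0, -0.001]], twist=[[0, 0, 0], [0, 0, 0], [0, 0, 0], [0, 0, 0], [0, 0, 0]], jaw=[0.25, 0.2, 0.1, 0, 0])

```text
time: 14.75
tool_pos: [0.5624, 0.1146, 0.0932]
orientation: [[0.245, 0.969, 0.0], [0.969, -0.245, -0.0], [0.0, 0.0, -1.0]]
ft_force: [-0.1, 0.6, 0.6]
finger_gap: 0.0881
grip_force: 0.0
```

Converted, -97 mm / 500 = -0.194, -65 mm / 500 = -0.13.

send_rows(linear=[[0, 0, 0], [0, 0, -0.02], [0, 0, -0.06], [0, 0, -0.13], [0, 0, -0.194]], twist=[[0, 0, 0], [0, 0, 0], [0, 0, 0], [0, 0, 0], [0, 0, 0]], jaw=[0, 0, 0, 0, 0])

```text
time: 15.25
tool_pos: [0.5622, 0.1146, 0.1921]
orientation: [[0.245, 0.97, 0.0], [0.97, -0.245, 0.0], [0.0, 0.0, -1.0]]
ft_force: [-0.1, -0.1, 0.3]
finger_gap: 0.088
grip_force: 0.0
```

```bash
python3 -c "
from h import *
heft(2)
go(.585,-.0695,.19,64.4)"
```

```text
mean [ 1.200e+00 -1.000e-02  2.410e+00 -3.918e+01 -1.667e+01] std [1.32 0.43 1.59 8.13 4.45] t 15.35 [0.5638178  0.11471427 0.1951399 ]
0.585 -0.0695 0.19 64.4 lin [-173.4   65.6    5.3] tw [ 0.47 -0.17 11.42] | t 15.35 F [-0.12 -0.44  0.82] q [-0.    0.48  1.34  0.    1.31  0.24] gap 0.0882 grip 0.0
```

Converted, -173.5 mm / 500 = -0.347, -145 mm / 500 = -0.29, 11.4 degrees / 90 = 0.1267.

send_rows(linear=[[-0.05, 0.018, 0], [-0.13, 0.05, 0], [-0.21, 0.08, 0], [-0.29, 0.11, 0], [-0.347, 0.132, 0]], twist=[[0, 0, 0.0222], [0, 0, 0.0556], [0, 0, 0.0889], [0, 0, 0.1111], [0, 0, 0.1267]], jaw=[0, 0, 0, 0, 0])

```text
time: 15.85
tool_pos: [0.5836, -0.0722, 0.1899]
orientation: [[0.434, 0.901, -0.0], [0.901, -0.434, -0.0], [-0.0, -0.0, -1.0]]
ft_force: [-0.2, 0.3, -0.4]
finger_gap: 0.0884
grip_force: 0.0
```

send_rows(linear=[[0, 0, 0], [0, 0, 0], [0, 0, 0], [0, 0, 0], [0, 0, 0]], twist=[[0, 0, 0], [0, 0, 0], [0, 0, 0], [0, 0, 0], [0, 0, 0]], jaw=[0, 0, 0, 0, 0])

```text
time: 16.35
tool_pos: [0.5837, -0.0688, 0.1903]
orientation: [[0.431, 0.903, 0.0], [0.903, -0.431, 0.0], [0.0, 0.0, -1.0]]
ft_force: [0.4, -0.2, -0.3]
finger_gap: 0.0883
grip_force: 0.0
```

```bash
python3 -c "
from h import *
tin(.585,-.07)
go(.585,-.0685,.0925,64.4)"
```

```text
lid 11430 ((586.431884765625, -69.13529205322266), (62.816532135009766, 64.44831848144531), 64.19152069091797)
0.585 -0.0685 0.0925 64.4 lin [ 0.9  0.9 97.7] tw [ 0.   -0.    0.08] | t 16.4 F [0.86 0.63 0.22] q [-0.32  0.51  1.31  0.    1.33  0.13] gap 0.088 grip 0.0
```

Converted, 96 mm / 500 = 0.192, 88 mm / 500 = 0.176.

send_rows(linear=[[0, 0.003, 0.04], [0, 0.003, 0.09], [0, 0.003, 0.14], [0, 0.003, 0.176], [0, 0.003, 0.192]], twist=[[0, 0, 0], [0, 0, 0], [0, 0, 0], [0, 0, 0], [0, 0, 0]], jaw=[0, 0, 0, 0, 0])

```text
time: 16.9
tool_pos: [0.5846, -0.0699, 0.0926]
orientation: [[0.431, 0.902, -0.002], [0.902, -0.431, 0.001], [-0.0, -0.003, -1.0]]
ft_force: [0.8, -0.7, 0.5]
finger_gap: 0.0883
grip_force: 0.0
```

send_rows(linear=[[0, 0, 0], [0, 0, 0], [0, 0, 0], [0, 0, 0], [0, 0, 0]], twist=[[0, 0, 0], [0, 0, 0], [0, 0, 0], [0, 0, 0], [0, 0, 0]], jaw=[0, 0.2, 0.4, 1, 1])

```text
time: 17.4
tool_pos: [0.5854, -0.0705, 0.0949]
orientation: [[0.432, 0.902, 0.001], [0.902, -0.432, -0.0], [0.0, 0.001, -1.0]]
ft_force: [0.1, 0.8, 2.6]
finger_gap: 0.0637
grip_force: 30.0
```

send_rows(linear=[[0, 0, 0], [0, 0, 0], [0, 0, 0], [0, 0, 0], [0, 0, 0]], twist=[[0, 0, 0], [0, 0, 0], [0, 0, 0], [0, 0, 0], [0, 0, 0]], jaw=[1, 1, 1, 1, 1])

```text
time: 17.9
tool_pos: [0.5854, -0.0705, 0.0949]
orientation: [[0.432, 0.902, 0.001], [0.902, -0.432, -0.0], [0.0, 0.001, -1.0]]
ft_force: [0.0, 0.1, 5.6]
finger_gap: 0.0634
grip_force: 30.0
```

Converted, -46 mm / 500 = -0.092, -40 mm / 500 = -0.08.

send_rows(linear=[[0, 0, -0.012], [0, 0, -0.032], [0, 0, -0.056], [0, 0, -0.08], [0, 0, -0.092]], twist=[[0, 0, 0], [0, 0, 0], [0, 0, 0], [0, 0, 0], [0, 0, 0]], jaw=[1, 1, 1, 1, 1])

```text
time: 18.4
tool_pos: [0.5855, -0.0705, 0.1419]
orientation: [[0.432, 0.902, 0.002], [0.902, -0.432, -0.001], [0.0, 0.002, -1.0]]
ft_force: [0.2, 0.2, -2.4]
finger_gap: 0.0637
grip_force: 30.0
```

send_rows(linear=[[0, 0, 0], [0, 0, 0], [0, 0, 0], [0, 0, 0], [0, 0, 0]], twist=[[0, 0, 0], [0, 0, 0], [0, 0, 0], [0, 0, 0], [0, 0, 0]], jaw=[1, 1, 1, 1, 1])

```text
time: 18.9
tool_pos: [0.585, -0.0704, 0.1398]
orientation: [[0.432, 0.902, -0.001], [0.902, -0.432, 0.0], [-0.0, -0.001, -1.0]]
ft_force: [0.7, 0.0, -2.2]
finger_gap: 0.0637
grip_force: 30.0
```

```bash
python3 -c "
from h import *
heft()"
```

```text
mean [ -0.13  -0.21  -1.9  -51.11 -20.05] std [0.51 0.54 0.43 0.01 0.01] t 19.4 [ 0.58513567 -0.07040608  0.14016818]
```

The left, middle and right tins weigh about 2.5, 4.6 and 1.9 N, so the middle one is heaviest. Setting the right tin back.

Converted, 43 mm / 500 = 0.086, 40 mm / 500 = 0.08.

send_rows(linear=[[0, 0, 0.016], [0, 0, 0.04], [0, 0, 0.064], [0, 0, 0.08], [0, 0, 0.086]], twist=[[0, 0, 0], [0, 0, 0], [0, 0, 0], [0, 0, 0], [0, 0, 0]], jaw=[1, 1, 1, 1, 1])

```text
time: 19.9
tool_pos: [0.5847, -0.0703, 0.0957]
orientation: [[0.432, 0.902, -0.002], [0.902, -0.432, 0.001], [-0.0, -0.002, -1.0]]
ft_force: [-0.7, 0.3, -2.2]
finger_gap: 0.0639
grip_force: 30.0
```

Converted, 3 mm / 500 = 0.006, 2.4 mm / 500 = 0.0048.

send_rows(linear=[[0, 0, 0.0012], [0, 0, 0.0024], [0, 0, 0.0036], [0, 0, 0.0048], [0, 0, 0.006]], twist=[[0, 0, 0], [0, 0, 0], [0, 0, 0], [0, 0, 0], [0, 0, 0]], jaw=[1, 1, 1, 1, 1])

```text
time: 20.4
tool_pos: [0.5853, -0.0705, 0.0948]
orientation: [[0.432, 0.902, 0.001], [0.902, -0.432, -0.0], [0.0, 0.001, -1.0]]
ft_force: [-1.4, 0.3, 7.4]
finger_gap: 0.0641
grip_force: 30.0
```

Converted, -0.5 mm / 500 = -0.001.

send_rows(linear=[[0, 0, -0.001], [0, 0, -0.001], [0, 0, -0.001], [0, 0, -0.001], [0, 0, -0.001]], twist=[[0, 0, 0], [0, 0, 0], [0, 0, 0], [0, 0, 0], [0, 0, 0]], jaw=[0.25, 0.2, 0.1, 0, 0])

```text
time: 20.9
tool_pos: [0.5851, -0.0704, 0.0946]
orientation: [[0.432, 0.902, 0.0], [0.902, -0.432, 0.0], [0.0, 0.0, -1.0]]
ft_force: [-0.1, 0.8, 0.2]
finger_gap: 0.088
grip_force: 0.0
```

Converted, -97 mm / 500 = -0.194, -82 mm / 500 = -0.164.

send_rows(linear=[[0, 0, -0.012], [0, 0, -0.044], [0, 0, -0.104], [0, 0, -0.164], [0, 0, -0.194]], twist=[[0, 0, 0], [0, 0, 0], [0, 0, 0], [0, 0, 0], [0, 0, 0]], jaw=[0, 0, 0, 0, 0])

```text
time: 21.4
tool_pos: [0.5857, -0.0706, 0.1948]
orientation: [[0.432, 0.902, 0.004], [0.902, -0.432, -0.001], [0.001, 0.004, -1.0]]
ft_force: [0.2, -0.4, -0.7]
finger_gap: 0.0883
grip_force: 0.0
```

```bash
python3 -c "
from h import *
go(.5624,.1146,.19,75.8)"
```

```text
0.5624 0.1146 0.19 75.8 lin [ 156.9 -101.     4.4] tw [ 2.300e-01 -1.000e-02 -1.138e+01] | t 21.4 F [ 0.18 -0.39 -0.67] q [-0.32  0.5   1.3   0.    1.34  0.13] gap 0.0883 grip 0.0
```

Converted, 157 mm / 500 = 0.314, 100 mm / 500 = 0.2, -11.4 degrees / 90 = -0.1267.

send_rows(linear=[[0.05, -0.032, 0], [0.124, -0.08, 0], [0.2, -0.128, 0], [0.27, -0.172, 0], [0.314, -0.201, 0]], twist=[[0, 0, -0.0222], [0, 0, -0.0556], [0, 0, -0.0889], [0, 0, -0.1111], [0, 0, -0.1267]], jaw=[0, 0, 0, 0, 0])

```text
time: 21.9
tool_pos: [0.5616, 0.1172, 0.1922]
orientation: [[0.242, 0.97, 0.0], [0.97, -0.242, 0.0], [0.0, 0.0, -1.0]]
ft_force: [0.3, -0.9, 0.1]
finger_gap: 0.0882
grip_force: 0.0
```

send_rows(linear=[[0, 0, 0], [0, 0, 0], [0, 0, 0], [0, 0, 0], [0, 0, 0]], twist=[[0, 0, 0], [0, 0, 0], [0, 0, 0], [0, 0, 0], [0, 0, 0]], jaw=[0, 0, 0, 0, 0])

```text
time: 22.4
tool_pos: [0.5625, 0.1136, 0.1917]
orientation: [[0.247, 0.969, -0.0], [0.969, -0.247, -0.0], [-0.0, -0.0, -1.0]]
ft_force: [-0.7, 0.2, 0.4]
finger_gap: 0.0879
grip_force: 0.0
```

```bash
python3 -c "
from h import *
tin(.5624,.1146)
go(.5624,.1146,.092,75.8)"
```

```text
lid 11367 ((563.1130981445312, 116.51851654052734), (63.13498306274414, 64.26945495605469), 75.35303497314453)
0.5624 0.1146 0.092 75.8 lin [ 0.7 -0.2 99.6] tw [-0.    0.   -0.06] | t 22.45 F [ 0.74 -1.24  0.18] q [-0.01  0.48  1.35 -0.    1.31  0.24] gap 0.0882 grip 0.0
```

Converted, 98.5 mm / 500 = 0.197, 90 mm / 500 = 0.18.

send_rows(linear=[[0.001, 0, 0.04], [0.001, 0, 0.09], [0.001, 0, 0.14], [0.001, 0, 0.18], [0.001, 0, 0.197]], twist=[[0, 0, 0], [0, 0, 0], [0, 0, 0], [0, 0, 0], [0, 0, 0]], jaw=[0, 0, 0, 0, 0])

```text
time: 22.95
tool_pos: [0.5618, 0.1147, 0.0914]
orientation: [[0.246, 0.969, -0.003], [0.969, -0.246, 0.0], [-0.001, -0.003, -1.0]]
ft_force: [0.1, -0.5, -0.4]
finger_gap: 0.0883
grip_force: 0.0
```

send_rows(linear=[[0, 0, 0], [0, 0, 0], [0, 0, 0], [0, 0, 0], [0, 0, 0]], twist=[[0, 0, 0], [0, 0, 0], [0, 0, 0], [0, 0, 0], [0, 0, 0]], jaw=[0, 0.2, 0.4, 1, 1], newtons=35)

```text
time: 23.45
tool_pos: [0.5627, 0.1151, 0.0939]
orientation: [[0.245, 0.97, 0.001], [0.97, -0.245, -0.0], [0.0, 0.001, -1.0]]
ft_force: [-0.9, -0.1, 3.0]
finger_gap: 0.0637
grip_force: 35.0
```

send_rows(linear=[[0, 0, 0], [0, 0, 0], [0, 0, 0], [0, 0, 0], [0, 0, 0]], twist=[[0, 0, 0], [0, 0, 0], [0, 0, 0], [0, 0, 0], [0, 0, 0]], jaw=[1, 1, 1, 1, 1])

```text
time: 23.95
tool_pos: [0.5627, 0.1151, 0.094]
orientation: [[0.245, 0.97, 0.001], [0.97, -0.245, -0.0], [0.0, 0.001, -1.0]]
ft_force: [-1.1, -0.8, 6.2]
finger_gap: 0.0637
grip_force: 35.0
```

Converted, -105 mm / 500 = -0.21, -75 mm / 500 = -0.15.

send_rows(linear=[[0, 0, -0.012], [0, 0, -0.04], [0, 0, -0.09], [0, 0, -0.15], [0, 0, -0.21]], twist=[[0, 0, 0], [0, 0, 0], [0, 0, 0], [0, 0, 0], [0, 0, 0]], jaw=[1, 1, 1, 1, 1])

```text
time: 24.45
tool_pos: [0.5618, 0.1151, 0.1986]
orientation: [[0.245, 0.969, -0.002], [0.969, -0.245, 0.0], [-0.001, -0.002, -1.0]]
ft_force: [0.9, -1.3, -4.3]
finger_gap: 0.0635
grip_force: 35.0
```

Converted, -64 mm / 500 = -0.128, -58 mm / 500 = -0.116.

send_rows(linear=[[0, 0, -0.05], [0, 0, -0.09], [0, 0, -0.116], [0, 0, -0.128], [0, 0, -0.128]], twist=[[0, 0, 0], [0, 0, 0], [0, 0, 0], [0, 0, 0], [0, 0, 0]], jaw=[1, 1, 1, 1, 1])

```text
time: 24.95
tool_pos: [0.5623, 0.1151, 0.2622]
orientation: [[0.245, 0.97, 0.0], [0.97, -0.245, 0.0], [0.0, 0.0, -1.0]]
ft_force: [0.8, -0.3, -5.3]
finger_gap: 0.064
grip_force: 35.0
```

```bash
python3 -c "
from h import *
p,d,W=pts('top'); w=W.reshape(-1,3)
q=w[(w[:,2]>.09)&(w[:,2]<.105)&(np.hypot(w[:,0]-.53,w[:,1]+.318)<.12)]; print(len(q),cv2.minEnclosingCircle((q[:,:2]*1000).astype(np.float32)))
W=np.load('scene.npz')['W'].reshape(-1,3)
q=W[(W[:,2]>.09)&(W[:,2]<.105)&(np.hypot(W[:,0]-.53,W[:,1]+.318)<.13)]; print(len(q),cv2.minEnclosingCircle((q[:,:2]*1000).astype(np.float32)))
go(.53,-.318,.26,75.8)"
```

```text
1551 ((530.563720703125, -318.64556884765625), 108.37428283691406)
775 ((531.8516235351562, -320.2379455566406), 108.18639373779297)
0.53 -0.318 0.26 75.8 lin [-427.8   75.     1.5] tw [-0.07  0.02  0.01] | t 25.0 F [ 0.1   1.38 -4.71] q [-0.    0.42  1.23  0.    1.49  0.24] gap 0.0638 grip 35.0
```

Converted, -140 mm / 500 = -0.28, -105 mm / 500 = -0.21.

send_rows(linear=[[-0.024, 0.004, 0], [-0.076, 0.014, 0], [-0.14, 0.024, 0], [-0.21, 0.036, 0], [-0.28, 0.048, 0]], twist=[[0, 0, 0], [0, 0, 0], [0, 0, 0], [0, 0, 0], [0, 0, 0]], jaw=[1, 1, 1, 1, 1])

```text
time: 25.5
tool_pos: [0.5507, -0.0285, 0.2613]
orientation: [[0.245, 0.969, -0.002], [0.969, -0.245, 0.0], [-0.0, -0.002, -1.0]]
ft_force: [0.2, -0.8, -3.6]
finger_gap: 0.064
grip_force: 35.0
```

Converted, -175 mm / 500 = -0.35, -140 mm / 500 = -0.28.

send_rows(linear=[[-0.07, 0.012, 0], [-0.14, 0.024, 0], [-0.21, 0.036, 0], [-0.28, 0.048, 0], [-0.35, 0.062, 0]], twist=[[0, 0, 0], [0, 0, 0], [0, 0, 0], [0, 0, 0], [0, 0, 0]], jaw=[1, 1, 1, 1, 1])

```text
time: 26.0
tool_pos: [0.5375, -0.2059, 0.2613]
orientation: [[0.246, 0.969, -0.002], [0.969, -0.246, 0.001], [0.0, -0.002, -1.0]]
ft_force: [0.4, 0.6, -4.7]
finger_gap: 0.0636
grip_force: 35.0
```

Converted, -113 mm / 500 = -0.226, -109 mm / 500 = -0.218.

send_rows(linear=[[-0.07, 0.012, 0], [-0.134, 0.024, 0], [-0.186, 0.032, 0], [-0.218, 0.038, 0], [-0.226, 0.04, 0]], twist=[[0, 0, 0], [0, 0, 0], [0, 0, 0], [0, 0, 0], [0, 0, 0]], jaw=[1, 1, 1, 1, 1])

```text
time: 26.5
tool_pos: [0.5295, -0.3199, 0.2612]
orientation: [[0.247, 0.969, -0.001], [0.969, -0.247, 0.001], [0.0, -0.001, -1.0]]
ft_force: [-0.8, 0.5, -4.6]
finger_gap: 0.0637
grip_force: 35.0
```

```bash
python3 -c "
from h import *
go(.531,-.319,.23,75.8)"
```

```text
0.531 -0.319 0.23 75.8 lin [ 1.2  1.3 31.2] tw [-0.08 -0.03 -0.1 ] | t 26.5 F [-0.78  0.46 -4.57] q [-0.73  0.51  1.1  -0.    1.54 -0.48] gap 0.0637 grip 35.0
```

send_rows(linear=[[0, 0.002, 0.008], [0, 0.002, 0.026], [0, 0.002, 0.044], [0, 0.002, 0.058], [0, 0.002, 0.062]], twist=[[0, 0, 0], [0, 0, 0], [0, 0, 0], [0, 0, 0], [0, 0, 0]], jaw=[1, 1, 1, 1, 1])

```text
time: 27.0
tool_pos: [0.5311, -0.3177, 0.2299]
orientation: [[0.244, 0.97, -0.002], [0.97, -0.244, 0.001], [0.001, -0.002, -1.0]]
ft_force: [-1.1, -0.6, -4.3]
finger_gap: 0.0639
grip_force: 35.0
```

send_rows(linear=[[0, 0, 0], [0, 0, 0], [0, 0, 0], [0, 0, 0], [0, 0, 0]], twist=[[0, 0, 0], [0, 0, 0], [0, 0, 0], [0, 0, 0], [0, 0, 0]], jaw=[1, 1, 1, 1, 1])

```text
time: 27.5
tool_pos: [0.5312, -0.3185, 0.2313]
orientation: [[0.245, 0.969, 0.0], [0.969, -0.245, -0.0], [-0.0, 0.0, -1.0]]
ft_force: [0.1, 0.3, -5.5]
finger_gap: 0.0642
grip_force: 35.0
```

send_rows(linear=[[0, 0, 0], [0, 0, 0], [0, 0, 0], [0, 0, 0], [0, 0, 0]], twist=[[0, 0, 0], [0, 0, 0], [0, 0, 0], [0, 0, 0], [0, 0, 0]], jaw=[1, 1, 1, 1, 1])

```text
time: 28.0
tool_pos: [0.5312, -0.3185, 0.2311]
orientation: [[0.245, 0.97, -0.0], [0.97, -0.245, 0.0], [0.0, -0.0, -1.0]]
ft_force: [0.7, 0.5, -5.0]
finger_gap: 0.0641
grip_force: 35.0
```

```bash
python3 -c "
from h import *
go(.531,-.319,.23,75.8)
p=tin(.478,.328,'top'); tin(.585,-.07,'top')
p,d,W=pts('scene'); save(cv2.resize(p,(800,600)),'s2.png')
q=W.reshape(-1,3); q=q[(np.hypot(q[:,0]-.531,q[:,1]+.319)<.055)&(q[:,2]>.1)&(q[:,2]<.2)]; print(np.nanpercentile(q[:,2],[0,1,5]))
heft(3)"
```

```text
0.531 -0.319 0.23 75.8 lin [-0.6 -0.1  1.1] tw [-0.   -0.    0.02] | t 28.0 F [ 0.7  0.5 -5. ] q [-0.73  0.53  1.15 -0.    1.47 -0.48] gap 0.0641 grip 35.0
lid 1331 ((478.1269836425781, 327.2281494140625), (64.69249725341797, 62.78280258178711), 8.804484367370605)
lid 1233 ((585.0343627929688, -69.803466796875), (63.75929641723633, 64.48606872558594), 64.40900421142578)
[0.13889674 0.14036312 0.1442118 ]
mean [-2.000e-02  2.300e-01 -4.850e+00 -5.414e+01 -2.408e+01] std [0.38 0.63 0.29 0.   0.  ] t 28.3 [ 0.53121829 -0.3184828   0.23113319]
```

View pics/s2.png

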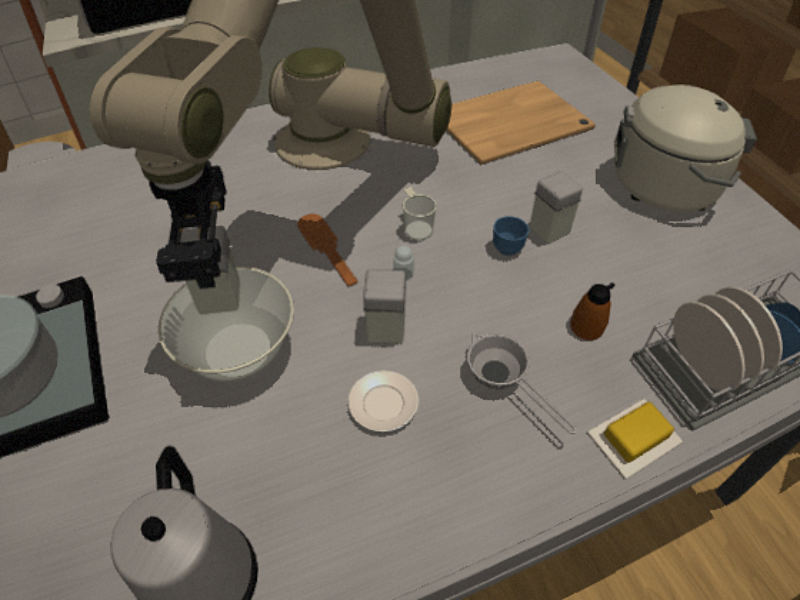

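The tin hangs upright over the bowl near (218,285), with its underside about 4 cm above the rim. The left tin at (555,210), the right tin at (385,305) and everything else are where they were. Handing in.

```bash
python3 -c "
from h import *
print(robot.sign_off())"
```

```text
the job is handed in; nothing more can be done
None
```

The middle tin is the heaviest (about 0.48 kg, against about 0.25 left and 0.2 right) and is held upright and still about 4 cm above the rim over the middle of the bowl; the lighter two are back where they stood, nothing else was disturbed, and the job was handed in at about 28 s.

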